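# Open the battery bay of the larger battery box

### The arm

A 6-joint arm with a two-finger parallel gripper is mounted at the origin on the work surface. World frame = base frame: x ahead of the robot, y to its left, z up, the work surface at z = 0. Lengths are in mm, angles in degrees, forces in N, time in s.
With the tool pointing down it reaches from about 350 to 875 mm from the base axis. Payload 15.5 kg.
Tool frame: the origin (TCP) lies midway between the tips of the shut fingers; the grasp point (between the pads) lies 19 mm behind it (bot.grasp_offset is the distance from the TCP to the grasp point, in mm); z points along the fingers, x is the direction in which the jaws open and shut, and the axes are right-handed (so a half turn about z gives the same grasp; the last joint's range is limited). The gripper opens to 85 mm and grips with 20 to 120 N. Pads are 22 mm wide; open, the fingers measure 114 mm over their backs; the gripper's body (76 mm by 85 mm) begins 54 mm behind the grasp point. The pads swing forward as they close: fully open they stand 13 mm farther back than shut.
Start: joints at [-77.779, 28.281, 77.091, -0, 74.628, -5.472], TCP at [189.948, -595.438, 231.277] pointing down, gripper open.
Joint ranges: [-166.48, 166.48], [-47.26, 123.95], [12.59, 153.08], [-70.14, 250.14], [6.76, 159.57], [-176.63, 176.63]. Speed limits (degrees/s): [108.29, 108.29, 147.25, 172.46, 172.46, 172.46].

### API

Orientations are given as a 3x3 rotation matrix whose columns are the frame's x, y, z axes.
In Python, from workcell import bot gives the robot as it stands.
- The arm moves only by the tool jog_arm, never from a script. Its argument "moves" is a list of rows, each an object of numbers: "ax", "ay", "az": the turn, a rotation vector about the tool's x, y, z in rad; "dx", "dy", "dz": the shift along the tool's x, y, z in cm; "jaw": the finger opening in cm, from 0 to 8.54. In form: [{"ax": .., "ay": .., "az": .., "dx": .., "dy": .., "dz": .., "jaw": ..}, ...]. A call has exactly 10 rows; each row is the pose to reach, as a shift and turn from the pose commanded when the call began, along the tool's axes at that moment; what a row does not reach only later rows make up. A row lasts 1/12 s, in which the tool goes at most 41.7 mm and 7.16 degrees, less where a joint would pass 70% of its speed; a pose out of reach is approached as far as the arm can. A call with a gripper value outside its range is refused whole. The fingers move at their own pace and stop on an object; "force" is the grip in N (left out, the last holds). Time passes only in rows, so rows that repeat a pose let the fingers close, or fill a call up. It gives the time, the measured TCP pose, the force and the opening at its end, in the units of the state.
- bot.get_state(): the state, without advancing time (a new reading comes with each control period).
- bot.grab_frame(name): name is "scene" or "top" or "wrist"; returns (picture, depth): 480x640x3 uint8, blue, green, red; 480x640 float32, mm along the optical axis (not along the pixel's ray), 0 where there is no reading.
- bot.camera_info(name): a dict with "mtx" (3x3 intrinsics, pixels), "extrinsics" (4x4, takes a point from world to camera coordinates). Camera axes: x right, y up, looking along -z (the intrinsics and any distortion apply to the point x, -y, -z); pixel columns grow to the right and rows downward; lengths in mm; the calibration is good to about 2 mm. The wrist camera is an equidistant fisheye: a pixel r from the principal point sees the ray r / f radians off the axis. A picture is of the moment at which its call begins: read the wrist's pose just before it. camera_info takes no time and is no camera call; for the wrist camera it gives the pose at the moment of the call.
- bot.job_done(): hands the job in, once; it reports no verdict.
The state is a dict: "clock": time; "joint_pos": joint angles; "dq": joint speeds; "tau": joint torques, N m; "position": TCP position; "tcp_rot": TCP orientation; "ft_force": force on the tool from outside, world axes, zero at the start; "ft_torque": the same for the moment, N m; "width": finger opening in mm.
Only numpy, scipy, OpenCV 4.12 (cv2) and the standard library are available. Lean on these libraries where they do the work, as an engineer would, in place of code of your own. Each camera call takes 0.05 s, during which the arm holds its last target. There are 200 camera calls.

### The job

On the larger of the two battery boxes, press the snap tab fully in with a fingertip, then push the released cover by its ridge along its rails until the battery bay is wholly open, leaving the cover lying flat on the case's landing without sticking out more than slightly beyond its end. Only press and push: do not pick the cover up, leave the smaller box shut, and do not disturb the other things on the table.

Things in the scene. Friction and masses are not known exactly. Their poses are not given: they have to be found in the camera images.
- battery_box: The larger of two grey battery boxes with white covers, fixed: 175 (its x) x 79 (y) x 43.5 mm high. Origin: centre of underside, z up. The -x half is the bay under the cover; the +x half is an open landing. The cover rides on two rails along x (tops 34 mm above the table) between guide walls 67 mm apart, 40.5 mm high; lips over the seat (57 mm apart, 43.5 mm high) let it go only towards +x.
- bay (a point): Centre of the bay opening of the larger box (58 mm along x, 51 mm along y, three cells inside), at the rail tops: x = -42.5 mm, z = 34 mm in the box's frame. The seated cover's origin is here, within 2 mm of play; the stop behind it (8 mm, at the box's -x end) is lower than the cover's plate. The bay is wholly open when the cover's origin is 64 mm or more from here.
- landing (a point): Middle of the place where the opened cover comes to lie, at the rail tops: x = +37.5 mm, z = 34 mm in the box's frame, 80 mm from the bay point. The floor between the rails is 51 mm wide and 30 mm above the table. There is no end stop: from 22 mm beyond this point on, the cover sticks out too far over the case's end.
- cover: Flat white cover of the larger box, loose: plate 70 (x) x 64 (y) x 5 mm, 30 to 65 g, with an upright push ridge across its middle (40 mm along y, 6 mm thick, 14 mm above the plate). Origin: centre of its underside; axes as the box's. Once the tab is in, it slides towards the box's +x with less than 1 N.
- cover_ridge (a point): Middle of the top edge of the cover's push ridge, 53 mm above the table when seated.
- tab (a joint): Snap tab of the larger box: 0 = up, its top 8 mm above the rails and so in the cover's way; 0.010 m = fully in, its top 2 mm below the rails, so that the cover passes over it. Pressed straight down with about 4 to 5 N; it stays where it is left and does not spring back.
- tab_top (a point): Centre of the snap tab's white, ribbed top face, 40 mm (x) x 30 mm (y), at x = +14.5 mm in the box's frame, 42 mm above the table when up and 32 mm when in. Its near edge is 2 mm from the seated cover's front edge.
- small_box: The smaller battery box of the same build and material, fixed on the table: 125 mm (x) x 58 mm (y) x 43.5 mm high, origin at the centre of its underside. It is to stay shut.
- small_cover (a joint): Slide of the smaller box's cover (46 x 43 mm), 0 = shut, grows towards that box's +x.
- small_tab (a joint): The smaller box's snap tab (26 x 20 mm), 0 = up, 0.010 m = in.
- multimeter: Bystander, loose: yellow hand-held multimeter lying face up, 165 x 85 x 41 mm; origin at its foot's centre.
- magnifier_stand: Bystander, loose: helping-hands stand: black 90 x 60 mm foot, steel cross bar along its y axis, 170 mm wide and 145 mm high, round magnifier on its -x side; origin at its foot's centre.
- wool_tin: Bystander, loose: open steel tin with brass wool, 62 mm across, 50 mm high; origin at its foot's centre.
- solder_spool: Bystander, loose: small aluminium spool standing on end, 38 mm across, 34 mm high; origin at its foot's centre.
- screwdriver: Bystander, loose: screwdriver lying on the table, 170 mm long along its x axis; origin at its foot's centre.
- screw_jar: Bystander, loose: small clear jar with a white cap, 52 mm across, 60 mm high; origin at its foot's centre.
- pliers: Bystander, loose: pliers with red handles lying flat, about 140 x 66 mm, 14 mm high; origin at its foot's centre.
Things that resemble listed ones, but are neither listed nor needed, are in the scene too. Of the things shaped like the cover, the white one is meant.

How it is judged:
By the outcome, as a careful person would: the job done as asked, in the order asked, and still so for the second after the job is handed in, with the robot touching nothing.
It also fails if it takes over 38 s, if anything falls off the work surface, if the arm or the gripper's body presses on something with over 40 N, if the wrist force passes 120 N, or if a joint passes its speed limit or range.

## Working session

There is one attempt and no reset: what is moved stays moved. The work goes in short steps, Python scripts to look and compute and a tool call to move; the robot and the scene stay as the last step left them, time stands still between calls to the robot, and variables do not carry over. Pictures are saved under pics/ and viewed, about 8 in all and at most 12, crops included, and the job is handed in when it is done.

Besides the shell and the picture viewer there is one more tool, called after "Request:" by a JSON object that holds its "name" and its "arguments", one argument or row to a line. jog_arm: Moves the arm, as the interface text tells. Its arguments: {"type":"object","properties":{"moves":{"type":"array"},"force":{"type":"number"}},"required":["moves"]}

```bash
ls; mkdir -p pics
cat > h.py <<'E'
import numpy as np, cv2
from workcell import bot
def grab(n):
    info=bot.camera_info(n); im,d=bot.grab_frame(n); return im,d,info
def ray(info,u,v,fish=False):
    K=np.array(info['mtx']);E=np.array(info['extrinsics']);R=E[:3,:3];t=E[:3,3]
    x=(u-K[0,2])/K[0,0];y=(v-K[1,2])/K[1,1]
    if fish:
        r=np.hypot(x,y)+1e-12;d=np.array([x/r*np.sin(r),y/r*np.sin(r),np.cos(r)])
    else: d=np.array([x,y,1.])
    d=np.array([d[0],-d[1],-d[2]])
    return -R.T@t, R.T@d
def onz(info,u,v,z,fish=False):
    c,d=ray(info,u,v,fish); return c+d*(z-c[2])/d[2]
def pix(info,p,fish=False):
    K=np.array(info['mtx']);E=np.array(info['extrinsics']);q=E[:3,:3]@np.array(p,float)+E[:3,3]
    q=np.array([q[0],-q[1],-q[2]])
    if fish:
        r=np.hypot(q[0],q[1]);a=np.arctan2(r,q[2]);x,y=q[0]/r*a,q[1]/r*a
    else:x,y=q[:2]/q[2]
    return np.array([K[0,0]*x+K[0,2],K[1,1]*y+K[1,2]])
E
python3 - <<'E'
from h import *
for n in('top','scene','wrist'):
    im,d,i=grab(n); cv2.imwrite(f'pics/{n}0.png',im); np.save(f'{n}0d.npy',d); np.savez(f'{n}0i.npz',**{k:np.array(v) for k,v in i.items()})
    print(n,i,(d>0).mean())
print(bot.get_state())
E
```

```text
pics
top {'mtx': array([[565.01404996,   0.        , 312.38055275],
       [  0.        , 565.01404996, 231.11147042],
       [  0.        ,   0.        ,   1.        ]]), 'extrinsics': array([[ 1.66775922e-02, -9.99855491e-01, -3.29460872e-03,
         1.00889083e+00],
       [ 9.93010994e-01,  1.61782049e-02,  1.16907795e-01,
        -5.66166717e+02],
       [-1.16837600e-01, -5.22132321e-03,  9.93137308e-01,
        -1.14065834e+03],
       [ 0.00000000e+00,  0.00000000e+00,  0.00000000e+00,
         1.00000000e+00]])} 0.9960709635416667
scene {'mtx': array([[464.23895495,   0.        , 319.47448761],
       [  0.        , 464.23895495, 241.65634165],
       [  0.        ,   0.        ,   1.        ]]), 'extrinsics': array([[-5.65415892e-01,  8.24758887e-01, -8.81172717e-03,
         3.05590969e+02],
       [-6.84289997e-01, -4.63098922e-01,  5.63281980e-01,
         3.52032630e+02],
       [ 4.60491118e-01,  3.24518360e-01,  8.26217746e-01,
        -1.26750378e+03],
       [ 0.00000000e+00,  0.00000000e+00,  0.00000000e+00,
         1.00000000e+00]])} 0.9959505208333334
wrist {'m
[... 614 characters left out ...]
66e+01,  5.64700534e-04,
        7.46282134e+01, -5.47187032e+00]), 'dq': array([-0.02636662, -0.06955285, -0.13621161, -0.17086268,  0.00569629,
       -0.03902372]), 'tau': array([-1.09401441e-03, -8.82542825e+01, -3.84063470e+01, -1.35024138e-04,
        7.12092224e-03, -5.26972258e-05]), 'position': array([ 189.88281211, -595.1703793 ,  230.82428916]), 'tcp_rot': array([[ 3.03895239e-01, -9.52705435e-01, -1.93701960e-04],
       [-9.52704977e-01, -3.03895284e-01,  9.39293353e-04],
       [-9.53734995e-04, -1.00905956e-04, -9.99999540e-01]]), 'ft_force': array([-0.67144835,  0.86226675,  0.43801274]), 'ft_torque': array([-0.03684433, -0.03349637, -0.01314397]), 'width': 85.37931514916835}
```

View pics/top0.png

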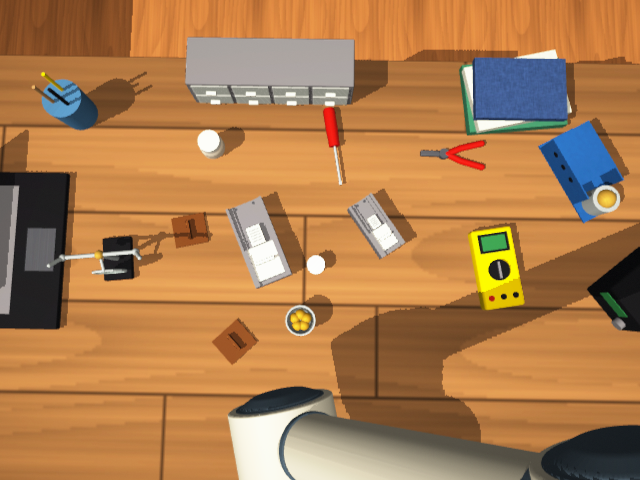

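View pics/scene0.png

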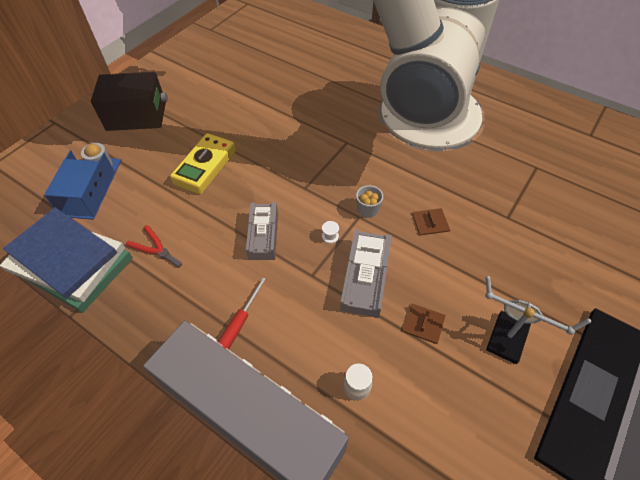

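Top view: candidates are the larger box at (258,242), the smaller one at (376,225), and brown cover-shaped decoys at (190,230) and (235,341). I choose the box at (258,242). Its cover is at the near end (267,265), its tab at (257,235), and its landing at the far end (243,210). The spool stands beside it at (316,264).

Run:
```python
from h import *
im=cv2.imread('pics/top0.png'); i=dict(np.load('top0i.npz')); d=np.load('top0d.npy')
s=cv2.imread('pics/scene0.png'); si=dict(np.load('scene0i.npz'))
a=cv2.resize(im[185:300,215:335],None,fx=3.3,fy=3.3,interpolation=cv2.INTER_CUBIC)
b=cv2.resize(s[220:330,325:405],None,fx=3.4,fy=3.4,interpolation=cv2.INTER_CUBIC)
h=max(a.shape[0],b.shape[0]);c=np.zeros((h,a.shape[1]+b.shape[1],3),np.uint8);c[:a.shape[0],:a.shape[1]]=a;c[:b.shape[0],a.shape[1]:]=b
cv2.imwrite('pics/crop1.png',c)
# box outline by low saturation mask
def box(im,roi):
    u0,v0,u1,v1=roi;hsv=cv2.cvtColor(im,cv2.COLOR_BGR2HSV);m=((hsv[...,1]<60)&(hsv[...,2]>70)).astype(np.uint8)
    k=np.zeros_like(m);k[v0:v1,u0:u1]=m[v0:v1,u0:u1]
    cs,_=cv2.findContours(k,0,2);return max(cs,key=cv2.contourArea),hsv
c,hsv=box(im,(215,185,302,300)); r=cv2.minAreaRect(c);print('rect',r)
P=np.array([onz(i,u,v,40.5) for u,v in cv2.boxPoints(r)]);print(P.round(1));print(np.linalg.norm(np.diff(P[:,:2],axis=0),axis=1),P.mean(0))
# depth derived points
for (u,v) in [(267,265),(258,236),(243,210),(250,270)]:
    cc,ry=ray(i,u,v);print((u,v),(cc+ry*d[v,u]).round(1))
```

```text
rect ((258.2287292480469, 241.94586181640625), (83.83411407470703, 38.626182556152344), 68.5522689819336)
[[606.4 192.5  40.5]
 [637.3 118.7  40.5]
 [476.4  51.5  40.5]
 [446.4 124.3  40.5]]
[ 80.00688464 174.38486902  78.70763074] [541.600228   121.72743106  40.5       ]
(267, 265) [493.8 102.2  40.1]
(258, 236) [553.2 122.3  40.6]
(243, 210) [608.7 156.4  29.1]
(250, 270) [482.7 136.1  46.3]
```

View pics/crop1.png

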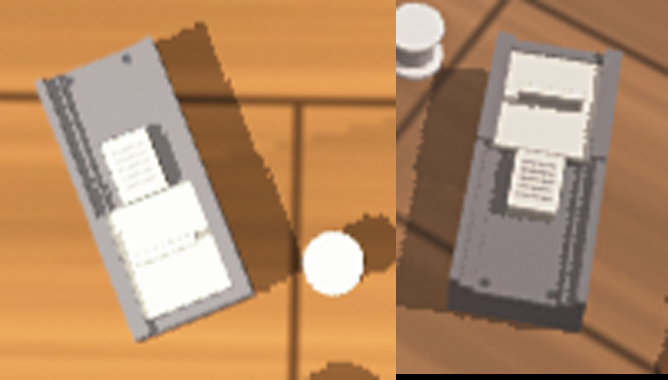

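Both views show the larger box: grey, about 175 x 79 mm by measurement, with its +x axis at about 22.7° in the world and its centre near (541,122). I'm moving above the tab with the jaw shut.

Request:
{"name": "jog_arm", "arguments": {
  "moves": [
    {"dx": -3,"dy": -2.8,"jaw": 0},
    {"dx": -6,"dy": -5.6,"jaw": 0},
    {"dx": -9,"dy": -8.4,"jaw": 0},
    {"dx": -12,"dy": -11.2,"jaw": 0},
    {"dx": -15,"dy": -14,"jaw": 0},
    {"dx": -18,"dy": -16.8,"jaw": 0},
    {"dx": -21,"dy": -19.6,"jaw": 0},
    {"dx": -24,"dy": -22.4,"jaw": 0},
    {"dx": -27,"dy": -25.2,"jaw": 0},
    {"dx": -29,"dy": -28,"jaw": 0}
  ]
}}

```text
validation failed for argument at $.mo...
```

Request:
{"name": "jog_arm", "arguments": {
  "moves": [
    {"ax": 0,"ay": 0,"az": 0,"dx": -3,"dy": -2.8,"dz": 0,"jaw": 0},
    {"ax": 0,"ay": 0,"az": 0,"dx": -6,"dy": -5.6,"dz": 0,"jaw": 0},
    {"ax": 0,"ay": 0,"az": 0,"dx": -9,"dy": -8.4,"dz": 0,"jaw": 0},
    {"ax": 0,"ay": 0,"az": 0,"dx": -12,"dy": -11.2,"dz": 0,"jaw": 0},
    {"ax": 0,"ay": 0,"az": 0,"dx": -15,"dy": -14,"dz": 0,"jaw": 0},
    {"ax": 0,"ay": 0,"az": 0,"dx": -18,"dy": -16.8,"dz": 0,"jaw": 0},
    {"ax": 0,"ay": 0,"az": 0,"dx": -21,"dy": -19.6,"dz": 0,"jaw": 0},
    {"ax": 0,"ay": 0,"az": 0,"dx": -24,"dy": -22.4,"dz": 0,"jaw": 0},
    {"ax": 0,"ay": 0,"az": 0,"dx": -27,"dy": -25.2,"dz": 0,"jaw": 0},
    {"ax": 0,"ay": 0,"az": 0,"dx": -29,"dy": -28,"dz": 0,"jaw": 0}
  ]
}}

```text
clock: 0.98
position: [368.2, -231.1, 231.2]
tcp_rot: [[0.304, -0.953, -0.001], [-0.953, -0.304, 0.001], [-0.001, 0.0, -1.0]]
ft_force: [1.4, -0.9, -0.2]
width: 0.2
```

Request:
{"name": "jog_arm", "arguments": {
  "moves": [
    {"ax": 0,"ay": 0,"az": -0.01,"dx": -3,"dy": -2.8,"dz": 0.5,"jaw": 0},
    {"ax": 0,"ay": 0,"az": -0.02,"dx": -6,"dy": -5.6,"dz": 1,"jaw": 0},
    {"ax": 0,"ay": 0,"az": -0.03,"dx": -9,"dy": -8.4,"dz": 1.5,"jaw": 0},
    {"ax": 0,"ay": 0,"az": -0.04,"dx": -12,"dy": -11.2,"dz": 2,"jaw": 0},
    {"ax": 0,"ay": 0,"az": -0.05,"dx": -15,"dy": -14,"dz": 2.5,"jaw": 0},
    {"ax": 0,"ay": 0,"az": -0.06,"dx": -18,"dy": -16.8,"dz": 3,"jaw": 0},
    {"ax": 0,"ay": 0,"az": -0.07,"dx": -21,"dy": -19.6,"dz": 3.5,"jaw": 0},
    {"ax": 0,"ay": 0,"az": -0.08,"dx": -24,"dy": -22.4,"dz": 4,"jaw": 0},
    {"ax": 0,"ay": 0,"az": -0.087,"dx": -27,"dy": -25.2,"dz": 4.5,"jaw": 0},
    {"ax": 0,"ay": 0,"az": -0.087,"dx": -28.6,"dy": -27.7,"dz": 5.1,"jaw": 0}
  ]
}}

```text
clock: 1.82
position: [545.7, 126.2, 180.0]
tcp_rot: [[0.388, -0.922, -0.0], [-0.922, -0.388, 0.001], [-0.001, -0.0, -1.0]]
ft_force: [0.2, -0.5, -0.4]
width: 0.3
```

Run:
```python
from h import *
s=bot.get_state();im,d,i=grab('wrist');print(s['position'],s['tcp_rot'][:,0]);cv2.imwrite('pics/w1.png',im);np.save('w1d.npy',d);np.savez('w1i.npz',**{k:np.array(v) for k,v in i.items()})
```

```text
[545.71276044 126.19099702 180.0058079 ] [ 3.87592851e-01 -9.21830519e-01 -5.25587612e-04]
```

View pics/w1.png

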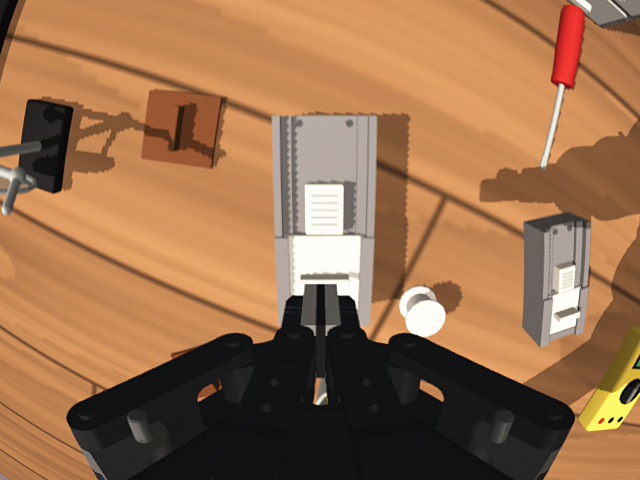

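Wrist view: the box runs vertically, with its landing end at v=115, its tab at u 305–344 and v 183–234, the cover below that from v=236 and the ridge at v≈277. The spool is clear of it at (425,310).

Run:
```python
from h import *
im=cv2.imread('pics/w1.png'); i=dict(np.load('w1i.npz')); d=np.load('w1d.npy')
m=(im.min(2)>205).astype(np.uint8);k=np.zeros_like(m);k[170:300,280:372]=m[170:300,280:372]
rows=[(v,np.flatnonzero(k[v])[[0,-1]].tolist()) for v in range(172,296,4) if k[v].any()];print(rows)
P=lambda u,v,z:onz(i,u,v,z,True)
for n,(u,v),z in[('tab',(324.5,208.5),42),('tab far',(324.5,183.5),42),('cover front L',(290,237),39),('cover front R',(361,237),39),('ridge top L',(301,277),53),('ridge R',(349,277),53),('box far L',(273,116),40.5),('box far R',(378,114),40.5)]:
    c,r=ray(i,u,v,True);dep=d[int(v),int(u)];f=np.array(i['extrinsics'])[2,:3]
    q=c+r*dep/(-(f@r));print(n,P(u,v,z).round(1),'depth pt',q.round(1))
print('tcp px',pix(i,[545.7,126.2,180],True))
# top-view tab: white rows
t=cv2.imread('pics/top0.png');ti=dict(np.load('top0i.npz'))
# triangulate tab centre and box corner between views top/wrist
def tri(a,b):
    (c1,r1),(c2,r2)=a,b;A=np.array([r1,-r2]).T;s=np.linalg.lstsq(A,c2-c1,rcond=None)[0];p,q=c1+r1*s[0],c2+r2*s[1];return ((p+q)/2).round(1),np.linalg.norm(p-q).round(1)
print('tri tab',tri(ray(i,324.5,208.5,True),ray(ti,215+132.5/3.3,185+161/3.3)))
```

```text
[(188, [305, 342]), (192, [305, 342]), (196, [305, 342]), (200, [305, 342]), (204, [305, 342]), (208, [305, 342]), (212, [305, 342]), (216, [305, 342]), (220, [305, 342]), (224, [305, 342]), (228, [305, 342]), (232, [306, 342]), (236, [295, 358]), (240, [293, 359]), (244, [293, 359]), (248, [293, 359]), (252, [294, 359]), (256, [293, 359]), (260, [295, 359]), (264, [293, 359]), (268, [294, 358]), (272, [294, 358]), (276, [294, 299]), (280, [295, 358]), (284, [294, 358]), (288, [294, 358]), (292, [293, 357])]
tab [557.6 126.3  42. ] depth pt [557.9 126.4  43.4]
tab far [575.6 133.9  42. ] depth pt [574.1 133.1  30.6]
cover front L [524.8 142.3  39. ] depth pt [525.3 142.4  40.4]
cover front R [546.9  89.9  39. ] depth pt [547.2  90.1  40.1]
ridge top L [501.8 122.9  53. ] depth pt [498.8 122.   45.7]
ridge R [516.5  87.9  53. ] depth pt [511.8  84.7  39.8]
box far L [608.5 189.8  40.5] depth pt [ 6.077e+02  1.951e+02 -3.000e-01]
box far R [640.8 117.6  40.5] depth pt [ 6.447e+02  1.124e+02 -4.000e-01]
tcp px [317.39174173 302.9267231 ]
tri tab (array([557.7, 127.2,  44.7]), np.float64(1.6))
```

Request:
{"name": "jog_arm", "arguments": {
  "moves": [
    {"ax": 0,"ay": 0,"az": 0,"dx": 0.2,"dy": -0.6,"dz": 1.3,"jaw": 0},
    {"ax": 0,"ay": 0,"az": 0,"dx": 0.4,"dy": -1.1,"dz": 3,"jaw": 0},
    {"ax": 0,"ay": 0,"az": 0,"dx": 0.4,"dy": -1.1,"dz": 5,"jaw": 0},
    {"ax": 0,"ay": 0,"az": 0,"dx": 0.4,"dy": -1.1,"dz": 7,"jaw": 0},
    {"ax": 0,"ay": 0,"az": 0,"dx": 0.4,"dy": -1.1,"dz": 9,"jaw": 0},
    {"ax": 0,"ay": 0,"az": 0,"dx": 0.4,"dy": -1.1,"dz": 10.5,"jaw": 0},
    {"ax": 0,"ay": 0,"az": 0,"dx": 0.4,"dy": -1.1,"dz": 11.5,"jaw": 0},
    {"ax": 0,"ay": 0,"az": 0,"dx": 0.4,"dy": -1.1,"dz": 12,"jaw": 0},
    {"ax": 0,"ay": 0,"az": 0,"dx": 0.4,"dy": -1.1,"dz": 12.5,"jaw": 0},
    {"ax": 0,"ay": 0,"az": 0,"dx": 0.4,"dy": -1.1,"dz": 12.7,"jaw": 0}
  ]
}}

```text
clock: 2.7
position: [557.3, 122.9, 53.1]
tcp_rot: [[0.385, -0.923, 0.0], [-0.923, -0.385, -0.0], [0.0, 0.0, -1.0]]
ft_force: [0.5, -0.7, 0.1]
width: 0.0
```

Run:
```python
from h import *
im,d,i=grab('wrist');print(bot.get_state()['position'])
cv2.imwrite('pics/w2.png',cv2.resize(im[130:400,180:480],None,fx=2,fy=2))
```

```text
[557.31588433 122.98944993  53.1125186 ]
```

View pics/w2.png

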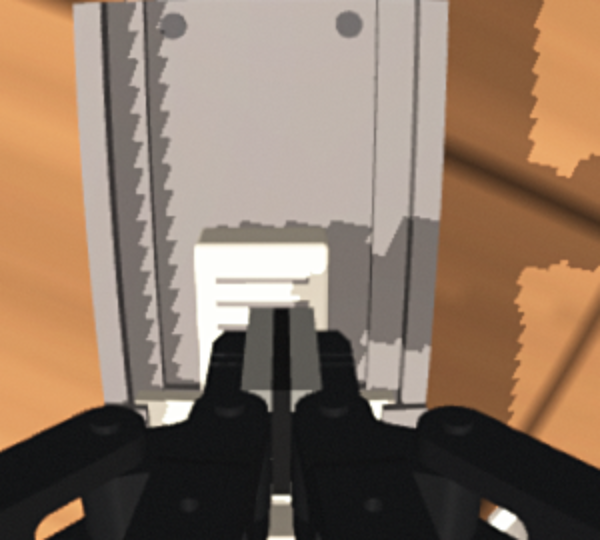

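The fingertip is at crop (282,310) and the tab's centre line at u≈262, so it is about 4 mm too far right. I'll shift 4 mm and press.

Request:
{"name": "jog_arm", "arguments": {
  "moves": [
    {"ax": 0,"ay": 0,"az": 0,"dx": -0.4,"dy": -0.1,"dz": 0,"jaw": 0},
    {"ax": 0,"ay": 0,"az": 0,"dx": -0.4,"dy": -0.1,"dz": 0.4,"jaw": 0},
    {"ax": 0,"ay": 0,"az": 0,"dx": -0.4,"dy": -0.1,"dz": 0.8,"jaw": 0},
    {"ax": 0,"ay": 0,"az": 0,"dx": -0.4,"dy": -0.1,"dz": 1.0,"jaw": 0},
    {"ax": 0,"ay": 0,"az": 0,"dx": -0.4,"dy": -0.1,"dz": 1.2,"jaw": 0},
    {"ax": 0,"ay": 0,"az": 0,"dx": -0.4,"dy": -0.1,"dz": 1.4,"jaw": 0},
    {"ax": 0,"ay": 0,"az": 0,"dx": -0.4,"dy": -0.1,"dz": 1.5,"jaw": 0},
    {"ax": 0,"ay": 0,"az": 0,"dx": -0.4,"dy": -0.1,"dz": 1.6,"jaw": 0},
    {"ax": 0,"ay": 0,"az": 0,"dx": -0.4,"dy": -0.1,"dz": 1.7,"jaw": 0},
    {"ax": 0,"ay": 0,"az": 0,"dx": -0.4,"dy": -0.1,"dz": 1.8,"jaw": 0}
  ]
}}

```text
clock: 3.58
position: [556.6, 127.2, 35.3]
tcp_rot: [[0.386, -0.923, -0.0], [-0.923, -0.386, 0.0], [-0.0, 0.0, -1.0]]
ft_force: [-2.0, 2.2, 3.7]
width: 0.0
```

Request:
{"name": "jog_arm", "arguments": {
  "moves": [
    {"ax": 0,"ay": 0,"az": 0,"dx": 0,"dy": 0,"dz": 0.1,"jaw": 0},
    {"ax": 0,"ay": 0,"az": 0,"dx": 0,"dy": 0,"dz": 0.2,"jaw": 0},
    {"ax": 0,"ay": 0,"az": 0,"dx": 0,"dy": 0,"dz": 0.25,"jaw": 0},
    {"ax": 0,"ay": 0,"az": 0,"dx": 0,"dy": 0,"dz": 0.3,"jaw": 0},
    {"ax": 0,"ay": 0,"az": 0,"dx": 0,"dy": 0,"dz": 0.33,"jaw": 0},
    {"ax": 0,"ay": 0,"az": 0,"dx": 0,"dy": 0,"dz": 0.35,"jaw": 0},
    {"ax": 0,"ay": 0,"az": 0,"dx": 0,"dy": 0,"dz": 0.37,"jaw": 0},
    {"ax": 0,"ay": 0,"az": 0,"dx": 0,"dy": 0,"dz": 0.38,"jaw": 0},
    {"ax": 0,"ay": 0,"az": 0,"dx": 0,"dy": 0,"dz": 0.4,"jaw": 0},
    {"ax": 0,"ay": 0,"az": 0,"dx": 0,"dy": 0,"dz": 0.4,"jaw": 0}
  ]
}}

```text
clock: 4.42
position: [556.6, 127.2, 31.9]
tcp_rot: [[0.386, -0.923, 0.0], [-0.923, -0.386, 0.0], [0.0, -0.0, -1.0]]
ft_force: [-5.1, 2.4, 17.7]
width: 0.2
```

The tab bottomed out at z=31.9 with 17.7 N. Next I raise the tip and go behind the ridge.

Request:
{"name": "jog_arm", "arguments": {
  "moves": [
    {"ax": 0,"ay": 0,"az": 0,"dx": 0,"dy": 0,"dz": -1,"jaw": 0},
    {"ax": 0,"ay": 0,"az": 0,"dx": 0,"dy": 0,"dz": -2.5,"jaw": 0},
    {"ax": 0,"ay": 0,"az": 0,"dx": 0,"dy": 0,"dz": -4.2,"jaw": 0},
    {"ax": 0,"ay": 0,"az": 0,"dx": 0,"dy": 0.5,"dz": -4.5,"jaw": 0},
    {"ax": 0,"ay": 0,"az": 0,"dx": 0.1,"dy": 2,"dz": -4.5,"jaw": 0},
    {"ax": 0,"ay": 0,"az": 0,"dx": 0.2,"dy": 4,"dz": -4.5,"jaw": 0},
    {"ax": 0,"ay": 0,"az": 0,"dx": 0.2,"dy": 5.5,"dz": -4.5,"jaw": 0},
    {"ax": 0,"ay": 0,"az": 0,"dx": 0.2,"dy": 7,"dz": -4.5,"jaw": 0},
    {"ax": 0,"ay": 0,"az": 0,"dx": 0.2,"dy": 7.7,"dz": -4.5,"jaw": 0},
    {"ax": 0,"ay": 0,"az": 0,"dx": 0.2,"dy": 7.7,"dz": -4.5,"jaw": 0}
  ]
}}

```text
clock: 5.25
position: [484.9, 95.2, 76.2]
tcp_rot: [[0.385, -0.923, -0.001], [-0.923, -0.385, -0.0], [-0.0, 0.001, -1.0]]
ft_force: [0.3, 0.9, 0.9]
width: 0.1
```

Run:
```python
from h import *
im,d,i=grab('wrist');p=bot.get_state()['position'];print(p)
cv2.imwrite('pics/w3.png',cv2.resize(im[80:350,180:480],None,fx=2,fy=2));np.save('w3d.npy',d);np.savez('w3i.npz',**{k:np.array(v) for k,v in i.items()})
```

```text
[486.30195494  95.50664852  76.33348321]
```

View pics/w3.png

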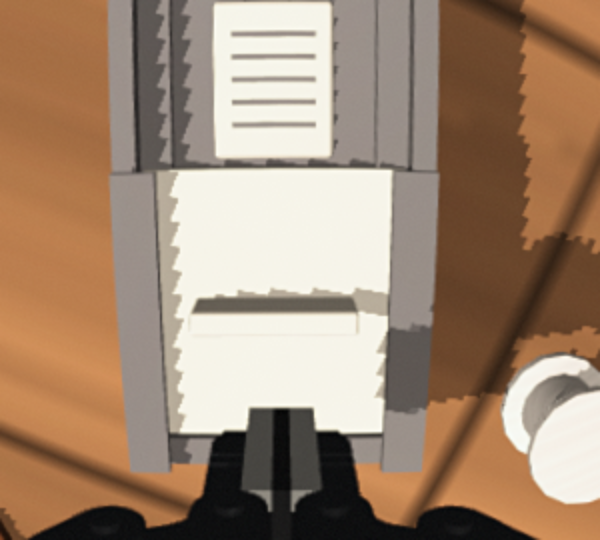

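The view shows the tab lying flat at crop (273,80), the ridge's top face at rows 312–333 (u 190–358), and the fingertip behind it at (282,408).

Run:
```python
from h import *
i=dict(np.load('w3i.npz'));d=np.load('w3d.npy')
f=np.array(i['extrinsics'])[2,:3]
for n,u,v,z in[('tab',180+273/2,80+70/2,32),('floor',180+200/2,80+20,30),('ridge',180+273/2,80+322/2,53),('ridge back',180+273/2,80+333/2,53),('plate',180+270/2,80+230/2,39),('cover front',180+270/2,80+169/2,39),('cover rear',180+230/2,80+433/2,39),('tipfar',180+282/2,80+408/2,76.3)]:
    c,r=ray(i,u,v,True);print(n,onz(i,u,v,z,True).round(1),(c+r*d[int(v),int(u)]/(-(f@r))).round(1))
```

```text
tab [558.  126.4  32. ] [558.  126.4  32.4]
floor [558.3 146.4  30. ] [558.3 146.3  30.6]
ridge [503.8 103.6  53. ] [503.7 103.6  52.7]
ridge back [501.3 102.6  53. ] [502.  102.9  55.3]
plate [521.3 111.8  39. ] [521.4 111.9  39.3]
cover front [535.3 117.6  39. ] [535.4 117.7  40.5]
cover rear [466.2 100.8  39. ] [488.5 106.3  85.4]
tipfar [493.8  97.2  76.3] [495.9  98.1  81.3]
```

Request:
{"name": "jog_arm", "arguments": {
  "moves": [
    {"ax": 0,"ay": 0,"az": 0,"dx": 0,"dy": 0,"dz": 0.8,"jaw": 0},
    {"ax": 0,"ay": 0,"az": 0,"dx": 0,"dy": 0,"dz": 1.8,"jaw": 0},
    {"ax": 0,"ay": 0,"az": 0,"dx": 0,"dy": 0,"dz": 2.7,"jaw": 0},
    {"ax": 0,"ay": 0,"az": 0,"dx": 0,"dy": 0,"dz": 3.1,"jaw": 0},
    {"ax": 0,"ay": 0,"az": 0,"dx": 0,"dy": 0,"dz": 3.1,"jaw": 0},
    {"ax": 0,"ay": 0,"az": 0,"dx": 0,"dy": -0.3,"dz": 3.1,"jaw": 0},
    {"ax": 0,"ay": 0,"az": 0,"dx": 0,"dy": -0.6,"dz": 3.1,"jaw": 0},
    {"ax": 0,"ay": 0,"az": 0,"dx": 0,"dy": -0.9,"dz": 3.1,"jaw": 0},
    {"ax": 0,"ay": 0,"az": 0,"dx": 0,"dy": -1.2,"dz": 3.1,"jaw": 0},
    {"ax": 0,"ay": 0,"az": 0,"dx": 0,"dy": -1.5,"dz": 3.1,"jaw": 0}
  ]
}}

```text
clock: 6.13
position: [500.7, 101.7, 45.6]
tcp_rot: [[0.386, -0.923, 0.001], [-0.923, -0.386, 0.0], [0.0, -0.001, -1.0]]
ft_force: [-0.3, 0.3, 0.1]
width: -0.2
```

Request:
{"name": "jog_arm", "arguments": {
  "moves": [
    {"ax": 0,"ay": 0,"az": 0,"dx": 0,"dy": -0.4,"dz": 0,"jaw": 0},
    {"ax": 0,"ay": 0,"az": 0,"dx": 0,"dy": -0.8,"dz": 0,"jaw": 0},
    {"ax": 0,"ay": 0,"az": 0,"dx": 0,"dy": -1.2,"dz": 0,"jaw": 0},
    {"ax": 0,"ay": 0,"az": 0,"dx": 0,"dy": -1.6,"dz": 0,"jaw": 0},
    {"ax": 0,"ay": 0,"az": 0,"dx": 0,"dy": -2.0,"dz": 0,"jaw": 0},
    {"ax": 0,"ay": 0,"az": 0,"dx": 0,"dy": -2.4,"dz": 0,"jaw": 0},
    {"ax": 0,"ay": 0,"az": 0,"dx": 0,"dy": -2.8,"dz": 0,"jaw": 0},
    {"ax": 0,"ay": 0,"az": 0,"dx": 0,"dy": -3.2,"dz": 0,"jaw": 0},
    {"ax": 0,"ay": 0,"az": 0,"dx": 0,"dy": -3.6,"dz": 0,"jaw": 0},
    {"ax": 0,"ay": 0,"az": 0,"dx": 0,"dy": -4.0,"dz": 0,"jaw": 0}
  ]
}}

```text
clock: 6.97
position: [537.5, 117.1, 45.3]
tcp_rot: [[0.386, -0.923, -0.0], [-0.923, -0.386, 0.0], [-0.0, 0.0, -1.0]]
ft_force: [-0.2, -0.0, 0.3]
width: 0.4
```

Run:
```python
from h import *
im,d,i=grab('wrist');p=bot.get_state()['position'];print(p)
cv2.imwrite('pics/w4.png',cv2.resize(im[80:350,180:480],None,fx=2,fy=2))
```

```text
[538.25516309 117.28064599  45.31842816]
```

View pics/w4.png

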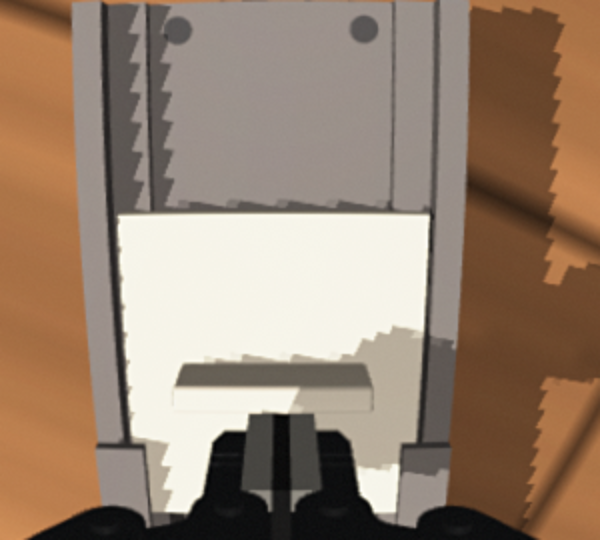

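The cover is sliding straight, with its front edge at crop v=214 and the ridge in touch with the fingertip. I estimate 48–50 mm of travel so far, so about 29 mm more.

Request:
{"name": "jog_arm", "arguments": {
  "moves": [
    {"ax": 0,"ay": 0,"az": 0,"dx": 0,"dy": -0.4,"dz": 0,"jaw": 0},
    {"ax": 0,"ay": 0,"az": 0,"dx": 0,"dy": -0.8,"dz": 0,"jaw": 0},
    {"ax": 0,"ay": 0,"az": 0,"dx": 0,"dy": -1.2,"dz": 0,"jaw": 0},
    {"ax": 0,"ay": 0,"az": 0,"dx": 0,"dy": -1.6,"dz": 0,"jaw": 0},
    {"ax": 0,"ay": 0,"az": 0,"dx": 0,"dy": -1.9,"dz": 0,"jaw": 0},
    {"ax": 0,"ay": 0,"az": 0,"dx": 0,"dy": -2.2,"dz": 0,"jaw": 0},
    {"ax": 0,"ay": 0,"az": 0,"dx": 0,"dy": -2.5,"dz": 0,"jaw": 0},
    {"ax": 0,"ay": 0,"az": 0,"dx": 0,"dy": -2.7,"dz": 0,"jaw": 0},
    {"ax": 0,"ay": 0,"az": 0,"dx": 0,"dy": -2.8,"dz": 0,"jaw": 0},
    {"ax": 0,"ay": 0,"az": 0,"dx": 0,"dy": -2.9,"dz": 0,"jaw": 0}
  ]
}}

```text
clock: 7.85
position: [563.9, 128.1, 45.3]
tcp_rot: [[0.386, -0.923, -0.0], [-0.923, -0.386, -0.0], [-0.0, 0.0, -1.0]]
ft_force: [-0.2, -0.6, 0.7]
width: 0.3
```

Request:
{"name": "jog_arm", "arguments": {
  "moves": [
    {"ax": 0,"ay": 0,"az": 0,"dx": 0,"dy": 0.2,"dz": 0,"jaw": 0},
    {"ax": 0,"ay": 0,"az": 0,"dx": 0,"dy": 0.6,"dz": 0,"jaw": 0},
    {"ax": 0,"ay": 0,"az": 0,"dx": 0,"dy": 1,"dz": 0,"jaw": 0},
    {"ax": 0,"ay": 0,"az": 0,"dx": 0,"dy": 1,"dz": -0.5,"jaw": 0},
    {"ax": 0,"ay": 0,"az": 0,"dx": 0,"dy": 1,"dz": -1.5,"jaw": 0},
    {"ax": 0,"ay": 0,"az": 0,"dx": 0,"dy": 1,"dz": -3,"jaw": 0},
    {"ax": 0,"ay": 0,"az": 0,"dx": 0,"dy": 1,"dz": -5,"jaw": 0},
    {"ax": 0,"ay": 0,"az": 0,"dx": 0,"dy": 2,"dz": -7,"jaw": 0},
    {"ax": 0,"ay": 0,"az": 0,"dx": 0,"dy": 4,"dz": -9,"jaw": 0},
    {"ax": 0,"ay": 0,"az": 0,"dx": 0,"dy": 6,"dz": -10,"jaw": 0}
  ]
}}

```text
clock: 8.68
position: [509.2, 105.0, 148.2]
tcp_rot: [[0.386, -0.923, 0.004], [-0.923, -0.386, 0.0], [0.001, -0.003, -1.0]]
ft_force: [-0.3, -0.2, 0.0]
width: -0.4
```

Run:
```python
from h import *
for _ in range(3): im,d,i=grab('wrist')
print(bot.get_state()['position'],bot.get_state()['ft_force'])
cv2.imwrite('pics/w5.png',im);np.save('w5d.npy',d);np.savez('w5i.npz',**{k:np.array(v) for k,v in i.items()})
t,td,ti=grab('top');cv2.imwrite('pics/top5.png',t)
```

```text
[508.27143774 104.70757317 146.98247149] [0.77865276 0.30599568 0.24821906]
```

View pics/w5.png

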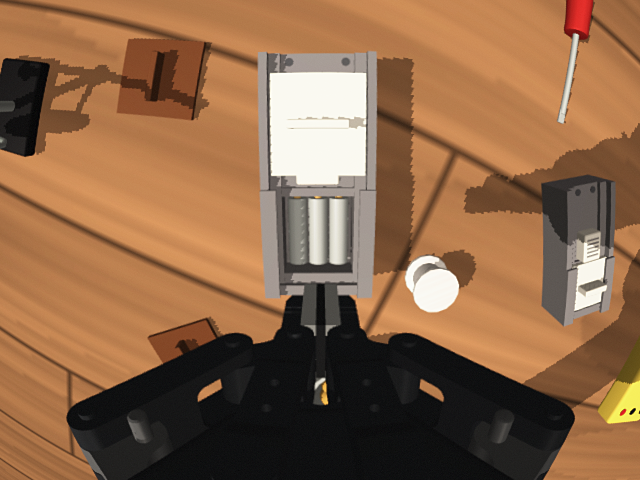

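The bay is open, with three cells visible at (318,230). The cover lies on the landing between v 72 and 177, and the tab shows at v≈180. I'll measure the travel now.

Run:
```python
from h import *
i=dict(np.load('w5i.npz'));d=np.load('w5d.npy');f=np.array(i['extrinsics'])[2,:3]
ax=np.array([.9225,.386]);P={}
for n,u,v,z in[('ridge',319,123.5,53),('plate front',318,72.5,39),('plate rear',285,176.5,39),('plateA',280,80,39),('plateB',358,80,39),('plateC',278,168,39),('plateD',360,168,39),('box far',318,53,40.5),('tab',318,181,32)]:
    c,r=ray(i,u,v,True);p=onz(i,u,v,z,True);print(n,p.round(1),'s from bay',((p[:2]-[504.2,103.8])@ax).round(1),'depth z',(c+r*d[int(v),int(u)]/(-(f@r)))[2].round(1))
a=cv2.imread('pics/top0.png');b=cv2.imread('pics/top5.png');m=(cv2.absdiff(a,b).max(2)>50).astype(np.uint8);m=cv2.morphologyEx(m,cv2.MORPH_OPEN,np.ones((3,3)))
n,_,st,_=cv2.connectedComponentsWithStats(m);print(st[1:][st[1:,4]>20])
cv2.imwrite('pics/top5c.png',b)
```

```text
ridge [577.3 133.1  53. ] s from bay 78.7 depth z 53.6
plate front [609.4 147.3  39. ] s from bay 113.8 depth z 31.5
plate rear [535.2 140.8  39. ] s from bay 42.9 depth z 30.5
plateA [595.2 168.8  39. ] s from bay 109.0 depth z 40.5
plateB [615.2 120.8  39. ] s from bay 109.0 depth z 40.1
plateC [538.9 147.4  39. ] s from bay 48.8 depth z 40.3
plateD [560.4  95.8  39. ] s from bay 48.8 depth z 40.1
box far [621.7 152.4  40.5] s from bay 127.2 depth z 30.8
tab [540.  118.4  32. ] s from bay 38.7 depth z 32.0
[[  316   136   324   279 30306]
 [    0   187   640   293 49804]
 [  377   313    12    14   107]
 [  287   314    10    16   142]
 [  331   317    45    63  1385]
 [  480   424     6    18    80]]
```

View pics/top5c.png

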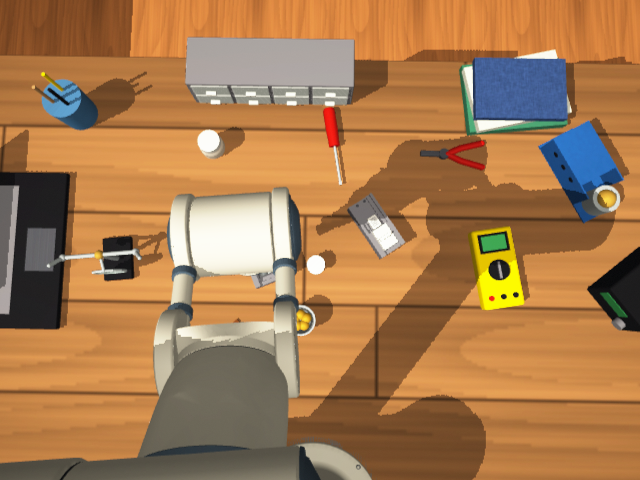

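Travel is 78.4–78.7 mm (the target was 64–102). The cover lies flat, with all four corners at depth z≈40, the tab is in at z 32, and the bystanders look unmoved. I'm handing in.

```bash
python3 -c "
from workcell import bot
s=bot.get_state();print(s['clock'],s['ft_force']);print(bot.job_done())"
```

```text
8.8833 [-0.13031939  0.77855279 -0.88512454]
the job is handed in; nothing more can be done
None
```

The larger box is open: I pressed its snap tab fully in, then pushed the cover by its ridge onto the landing. I handed the job in at 8.9 s.

- **Tab:** the shut fingertips pressed it until it hit its stop at z = 31.9 mm with 17.7 N. Afterwards its top measured about 32 mm by depth.
- **Cover:** it moved about 78.5 mm (64 to 102 mm is allowed). All four plate corners read about 40 mm high, so it lies flat, about 13 mm short of the case's end.
- **Bay:** it is wholly open with its three cells visible, and the arm was clear of everything.
- **Other things:** the smaller box looked shut. No bystander looked moved in the last wrist and top views. The top-view difference check told me nothing, because the arm and its shadow filled most of it.
- **Disagreement:** the only notable one was the tab's height from two views before pressing, 44.7 mm against the stated 42 mm. It came from calibration and hand-picked pixels, and contact showed it did not matter.

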